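# Find the loose soap-stamping plate with a straightedge

## Task

One of the three soap-stamping plates on the fixture has worked loose and rocks end to end; the other two are firm. Find it with the straightedge: lay it lengthwise along the middle of a plate and press down on one end, and on the plate that rocks press first the end nearer the robot and then the far end, so that each dips in turn. Leave the straightedge lying along the loose plate, just as it tipped, to mark it for repair; do not drop the straightedge, and leave the soaps and the hand stamp alone.

Things in the scene. Friction and masses are not known exactly. Their poses are not given: they have to be found in the camera images.
- straightedge: The loose steel straightedge: 200 mm long, inverted T section; foot 30 wide x 6 mm high, rib 16 mm wide in the middle standing up to 36 mm overall height. About 0.32 kg. Origin at the centre of the underside; x along its length, z up. At the start it lies on its foot on the table at one side of the fixture.
- straightedge_mid (a point): Centre of the straightedge, half-way up (18 mm above its underside, 18 mm below the top of the rib). The rib is gripped across its 16 mm width. x along the length, z up.
- straightedge_end_a (a point): Middle of the straightedge's underside at its +x end, 100 mm from the middle.
- straightedge_end_b (a point): Middle of the straightedge's underside at its -x end, 100 mm from the middle.
- fixture: Fixed grey board 240 x 370 x 20 mm with three like plates, each on a bearer under its middle, tops 57 mm up. Origin: centre of its underside; x away from the robot, y left. One plate is loose (looks the same): level at first, also under the straightedge; stiff (0.22 N m) about the bearer (y axis), 3 to 5 N near an end tips it up to 0.045 rad (end dips 4 mm) and it stays so. The others never move.
- station_1 (a point): Centre of the upper face of the left plate (seen from the robot) when level; does not move if the plate tips. Bare aluminium, 180 long (x) x 90 wide (y) x 12 mm, upper face 57 mm above the table. x along the plate away from the robot, y left, z up. Stations are 125 mm apart in y.
- station_2 (a point): Centre of the upper face of the middle plate (seen from the robot) when level; does not move if the plate tips. Bare aluminium, 180 long (x) x 90 wide (y) x 12 mm, upper face 57 mm above the table. x along the plate away from the robot, y left, z up. Stations are 125 mm apart in y.
- station_3 (a point): Centre of the upper face of the right plate (seen from the robot) when level; does not move if the plate tips. Bare aluminium, 180 long (x) x 90 wide (y) x 12 mm, upper face 57 mm above the table. x along the plate away from the robot, y left, z up. Stations are 125 mm apart in y.
- soap_stamp: Loose bystander: hand stamp, brass block 80 x 55 x 22 mm with an upright wooden handle, 92 mm tall in all, 0.45 kg; on the table at the other side of the fixture from the straightedge. Origin at the centre of the underside.
- soap_1: Loose bystander: rose soap bar 85 x 60 x 26 mm lying beside the far left corner of the fixture. Origin at the centre of the underside.
- soap_2: Loose bystander: a second such soap bar, beside the far right corner of the fixture.
Things that resemble listed ones, but are neither listed nor needed, are in the scene too. Several things have the shape of the straightedge; the one meant has the colours described above.

How it is judged:
By the outcome, as a careful person would: the job done as asked, in the order asked, and still so for the second after the job is handed in, with the robot touching nothing.
It also fails if it takes over 72 s, if anything falls off the work surface, if the arm or the gripper's body presses on something with over 40 N, if the wrist force passes 120 N, or if a joint passes its speed limit or range.

## Robot

A 6-joint arm with a two-finger parallel gripper is mounted at the origin on the work surface. World frame = base frame: x ahead of the robot, y to its left, z up, the work surface at z = 0. Lengths are in m, angles in rad, forces in N, time in s.
With the tool pointing down it reaches from about 0.35 to 0.725 m from the base axis. Payload 4.3 kg.
Tool frame: the origin (TCP) lies midway between the tips of the shut fingers; the grasp point (between the pads) lies 19 mm behind it; z points along the fingers, y is the line along which they close (so a half turn about z gives the same grasp; the last joint's range is limited). The gripper opens to 85 mm and grips with 20 to 120 N. Pads are 22 mm wide; open, the fingers measure 114 mm over their backs; the gripper's body (76 mm by 85 mm) begins 54 mm behind the grasp point. The pads swing forward as they close: fully open they stand 13 mm farther back than shut.
Start: joints at [1.11, 0.377, 0.081, 1.274, 0, 1.46], TCP at [0.198, 0.54, 0.231] pointing down, gripper open.
Joint ranges: [-2.72, 2.72], [-0.84, 1.66], [-1.02, 1.22], [-1.77, 2.12], [-1.37, 1.28], [-3.14, 3.14]. Speed limits (rad/s): [2.57, 2.57, 3.14, 3.14, 3.14, 3.14].

## Interface

Orientations are given as a unit quaternion [x, y, z, w].
In Python, from rig import manip, open_gripper, close, imaging, monitor gives the robot as it stands. Calls block until the motion is done:
- manip.reach(position, orientation): joint-space move of the TCP to a pose.
- manip.move_l(position, frame=None, feed=0.15): straight line of the TCP; frame=None keeps the orientation; feed is the mean speed in m/s.
- manip.set_joints(angles): joint-space move.
- open_gripper() and close(): open the fingers fully, or close them until they stop; the grip force is fixed at half the most.
- manip.pause(seconds).
- manip.ik(position, orientation): joint angles nearest the present ones, or None.
- imaging.grab_frame(name): name is "side" or "top" or "wrist"; returns the picture (420x560x3 uint8, blue, green, red); there is no depth.
- imaging.camera_model(name): a dict with "vertical_fov" (degrees; the focal length in pixels is half the picture's height over the tangent of half this angle, whatever the lens; pixels are square), "cx", "cy" (the principal point, pixels), "rvec" (rotation vector, rad) and "tvec" (3), from world to camera coordinates, as OpenCV has them. Camera axes: x right, y down, z forward; pixel columns grow to the right and rows downward; lengths in m; the calibration is good to about 2 mm. The wrist camera is an equidistant fisheye: a pixel r from the principal point sees the ray r / f radians off the axis. A picture is of the moment at which its call begins: read the wrist's pose just before it. camera_model takes no time and is no camera call; for the wrist camera it gives the pose at the moment of the call.
A pose or a line that the arm cannot do raises manip.MotionError and nothing moves.
- manip.job_done(): hands the job in; it is judged then, once.
Readings, each from a call of its own:
- monitor.current_t(): time.
- monitor.current_qpos(): joint angles.
- monitor.current_joint_velocities(): joint speeds.
- monitor.current_effort(): joint torques, N m.
- monitor.current_tool_pos(): TCP position.
- monitor.current_orientation(): TCP orientation.
- monitor.current_ft_force(): force on the tool from outside, world axes, zero at the start.
- monitor.current_moment(): the same for the moment, N m.
- monitor.current_grip_width(): finger opening in m.
- monitor.current_grasp_force(): force on a finger pad.
Only numpy, scipy, OpenCV 4.12 (cv2) and the standard library are available. Lean on these libraries where they do the work, as an engineer would, in place of code of your own. Each camera call takes 0.05 s, during which the arm holds its last target. There are 200 camera calls.

## Working session

There is one attempt and no reset: what is moved stays moved. The work goes in short steps, each a Python script; the robot and the scene stay as the last script left them, time stands still between calls to the robot, and variables do not carry over. Pictures are saved under pics/ and viewed, at most 10 in all, crops included, and the job is handed in when it is done.

```bash
ls; mkdir -p pics; python3 - <<'E'
from rig import manip, imaging, monitor
import cv2,numpy as np
for n in ("top","side"):
    im=imaging.grab_frame(n); cv2.imwrite(f"pics/{n}0.png",im); m=imaging.camera_model(n);print(n,m)
print(monitor.current_tool_pos(),monitor.current_orientation(),monitor.current_t(),monitor.current_ft_force())
E
```

```text
pics
top {'vertical_fov': 48.872069521536424, 'cx': 283.7281440228258, 'cy': 213.3854182557337, 'rvec': array([ 2.14254491, -2.19281479,  0.06521392]), 'tvec': array([0.03353408, 0.48587955, 1.03215706])}
side {'vertical_fov': 50.55834947954671, 'cx': 286.52798661469257, 'cy': 211.93277395382177, 'rvec': array([ 2.32273009, -0.61958625,  0.2331803 ]), 'tvec': array([-0.41753897,  0.20298097,  1.0673623 ])}
[0.19733185 0.5394605  0.23045677] [ 1.74514791e-01  9.84654132e-01 -8.70588543e-04 -2.64231602e-04] 0.1 [ 0.63590129 -0.12143165 -0.89072078]
```

View pics/top0.png

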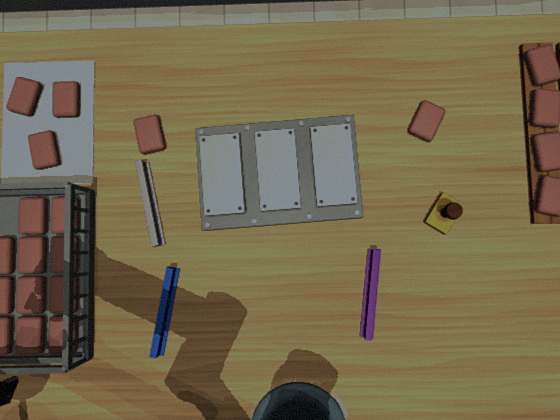

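View pics/side0.png

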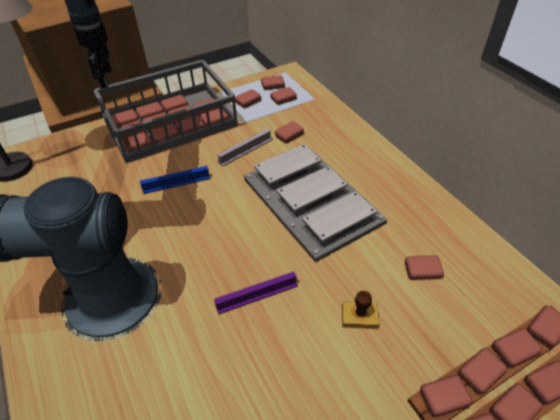

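Top view: three straightedge shapes, a steel-grey one at (150,203), a blue one at (165,311) and a purple one at (371,293). The grey one fits, since it is bare steel, lies beside the left edge of the fixture, and is opposite the stamp at (443,213). The plates are at (222,174), (278,169) and (335,165). I'll confirm with a crop and measure.

```bash
cat > h.py <<'E'
import cv2,numpy as np
from rig import imaging
from scipy.spatial.transform import Rotation as R
def K(m,h=420):
    f=h/2/np.tan(np.radians(m["vertical_fov"])/2); return np.array([[f,0,m["cx"]],[0,f,m["cy"]],[0,0,1]])
def cast(m,px,z):
    px=np.atleast_2d(np.float64(px)); Rm=cv2.Rodrigues(m["rvec"])[0]; c=-Rm.T@m["tvec"]
    d=np.c_[px,np.ones(len(px))]@np.linalg.inv(K(m)).T@Rm
    return c+d*((z-c[2])/d[:,2])[:,None]
def proj(m,p): return cv2.projectPoints(np.float64(np.atleast_2d(p)),m["rvec"],m["tvec"],K(m),None)[0][:,0]
def down(yaw):  # tool z down, tool y axis along world direction yaw
    y=np.array([np.cos(yaw),np.sin(yaw),0]);z=np.array([0,0,-1.]);x=np.cross(y,z)
    return R.from_matrix(np.c_[x,y,z]).as_quat()
E
python3 - <<'E'
from h import *
im=cv2.imread("pics/top0.png");m=imaging.camera_model("top")
c1=cv2.resize(im[150:260,120:200],None,fx=5,fy=5,interpolation=2);cv2.imwrite("pics/crop.png",c1)
hsv=cv2.cvtColor(im,cv2.COLOR_BGR2HSV)
for thr in (110,140):
  k=((hsv[...,1]<60)&(hsv[...,2]>thr)).astype(np.uint8)
  for c in cv2.findContours(k,0,2)[0]:
    a=cv2.contourArea(c)
    if a<150: continue
    r=cv2.minAreaRect(c)
    if not(100<r[0][0]<380 and 100<r[0][1]<260): continue
    b=cv2.boxPoints(r)
    print(thr,a,np.round(r[0],1),np.round(r[1],1))
    print(np.round(cast(m,b,.057 if a>1200 else .036)[:,:2],4).tolist(), np.round(cast(m,r[0],.057)[0,:2],4))
E
```

```text
110 349.5 [280.9 216.9] [11.2 62.5]
[[0.4853, 0.0994], [0.495, -0.0406], [0.4699, -0.0422], [0.4602, 0.0975]] [0.476  0.0278]
110 475.5 [145.8 202.5] [86.5  6.5]
[[0.614, 0.3608], [0.6166, 0.3462], [0.4224, 0.3071], [0.4199, 0.3215]] [0.515  0.3269]
110 3038.0 [220.9 173.9] [79.5 39.8]
[[0.6627, 0.2093], [0.6668, 0.12], [0.4885, 0.1096], [0.4842, 0.1976]] [0.5749 0.159 ]
110 3050.5 [275.2 169.4] [79.5 47.3]
[[0.6683, 0.0968], [0.6745, -0.0087], [0.4967, -0.0193], [0.4903, 0.0846]] [0.5818 0.0383]
110 3079.0 [333.7 164.4] [79.6 40.9]
[[0.6764, -0.0413], [0.6818, -0.1322], [0.5039, -0.1411], [0.4983, -0.0515]] [ 0.5894 -0.0916]
140 1525.5 [221.2 173.8] [78.5 38.8]
[[0.6619, 0.2074], [0.6658, 0.1203], [0.4897, 0.1104], [0.4856, 0.1962]] [0.5751 0.1585]
140 2126.0 [277.5 169. ] [78.5 38.7]
[[0.6689, 0.0812], [0.6732, -0.0052], [0.4974, -0.0143], [0.4929, 0.0709]] [0.5824 0.0331]
140 1975.0 [333.6 164.4] [78.7 38.9]
[[0.6752, -0.0429], [0.6807, -0.1293], [0.505, -0.1389], [0.4993, -0.0537]] [ 0.5894 -0.0913]
```

View pics/crop.png

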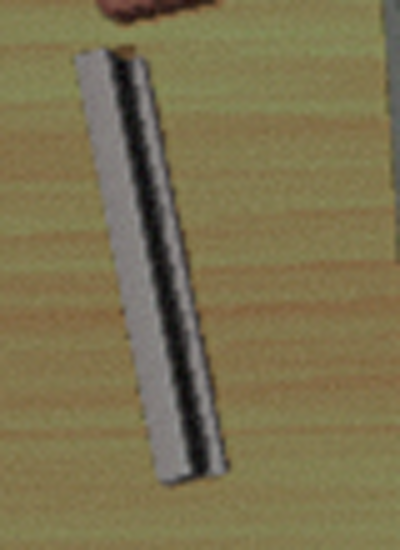

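The crop shows bare grey steel: the rib top is the left strip, then the shaded rib side and the foot. This is the straightedge, with its rib centre at about (0.518, 0.334) and yaw 0.20. The plate yaw is 0.057. Next I pick it up and lay it on plate 1.

```bash
cat >> h.py <<'E'
from rig import manip, open_gripper, close, monitor
YP=0.057; u=np.array([np.cos(YP),np.sin(YP)])
ST={1:np.array([.5750,.1587]),2:np.array([.5822,.0340]),3:np.array([.5894,-.0913])}
GZ=.008
def fz(n=8): return np.mean([monitor.current_ft_force()[2] for _ in range(n)])
def status(s): print(s,"t=%.2f"%monitor.current_t(),"tcp",np.round(monitor.current_tool_pos(),4),"w %.4f gf %.1f fz %.2f"%(monitor.current_grip_width(),monitor.current_grasp_force(),fz()),flush=True)
def step_down(z_end,df,dz):
    """lower in steps until the vertical force rises by df; returns log"""
    f0=fz();p=np.array(monitor.current_tool_pos());z=p[2];log=[]
    while z-dz>=z_end-1e-9:
        z-=dz; manip.move_l([*p[:2],z],feed=.02); f=fz()-f0
        log.append((round(float(monitor.current_tool_pos()[2])*1e3,2),round(float(f),1)))
        if f>df: break
    print(log,flush=True); return log
def pick(xy,yaw,z):
    q=down(yaw+np.pi/2)
    manip.reach([*xy,z+.07],q); manip.move_l([*xy,z],feed=.12); status("at"); close(); status("closed")
    manip.move_l([*xy,z+.10 if z<.03 else z+.05],feed=.12); status("lifted")
def place(n):
    manip.reach([*ST[n],.057+GZ+.025],down(YP+np.pi/2))
    manip.move_l([*ST[n],.057+GZ+.0025],feed=.08); manip.pause(.2); status("above")
    step_down(.057+GZ-.002,1.5,.0005)
E
python3 - <<'E'
from h import *
for p,y in (([.518,.334,.01],.2),([*ST[1],.07],YP),([*ST[3],.07],YP),([*(ST[1]+.085*u),.09],YP),([*(ST[3]+.085*u),.09],YP)):
    print(np.round(manip.ik(p,down(y+np.pi/2)),2))
pick([.518,.334],.2,GZ)
cv2.imwrite("pics/t1.png",imaging.grab_frame("top"))
E
```

```text
[ 0.47  0.61 -0.15  0.82  0.    0.27]
[ 0.16  0.51 -0.14  0.92  0.    0.11]
[-0.26  0.51 -0.14  0.92  0.   -0.32]
[0.15 0.66 0.17 1.08 0.   0.09]
[-0.22  0.66  0.17  1.08  0.   -0.28]
at t=2.35 tcp [0.5183 0.3345 0.0086] w 0.0854 gf 0.0 fz -0.38
closed t=2.99 tcp [0.5184 0.3341 0.0084] w 0.0148 gf 60.4 fz 2.95
lifted t=3.98 tcp [0.5172 0.3336 0.1069] w 0.0154 gf 59.6 fz -2.89
```

```bash
python3 - <<'E'
from h import *
place(1); status("placed")
cv2.imwrite("pics/s1.png",np.hstack([imaging.grab_frame("side")[100:270,200:400],imaging.grab_frame("top")[90:260,120:380]]))
E
python3 -c "
import cv2;i=cv2.imread('pics/s1.png');cv2.imwrite('pics/s1b.png',cv2.resize(i,None,fx=1.7,fy=1.7))"
```

```text
above t=5.42 tcp [0.5751 0.1589 0.0678] w 0.0151 gf 59.6 fz -2.49
[(67.45, 0.1), (66.77, -0.5), (66.25, -0.6), (65.75, -0.3), (65.44, 0.7), (65.41, 6.0)]
placed t=6.92 tcp [0.5752 0.159  0.0654] w 0.0149 gf 60.5 fz 3.47
```

View pics/s1b.png

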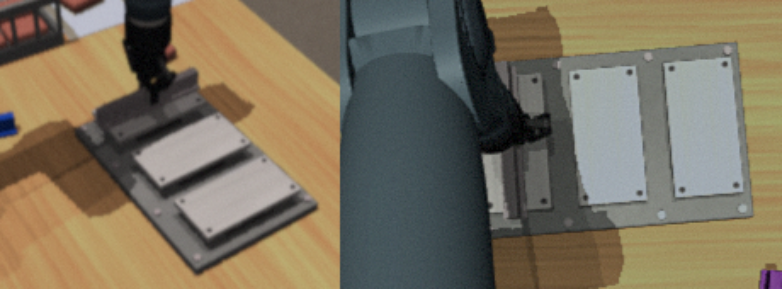

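The straightedge lies lengthwise along plate 1, with contact at the expected height. Next I release it and press the near end.

```bash
cat >> h.py <<'E'
def release():
    p=monitor.current_tool_pos(); open_gripper(); manip.move_l([p[0],p[1],.135],feed=.12); close()
def press(n,s,off=.08):
    xy=ST[n]+s*off*u; q=down(YP+np.pi/2)
    manip.reach([*xy,.11],q); manip.move_l([*xy,.0955],feed=.06); manip.pause(.2)
    log=step_down(.084,7,.0005); status("pressed")
    manip.move_l([*xy,.115],feed=.1); return log
E
python3 - <<'E'
from h import *
release(); status("rel"); press(1,-1); status("end")
E
```

```text
rel t=9.21 tcp [0.5753 0.159  0.135 ] w 0.0000 gf 0.0 fz -0.02
[(95.25, -0.2), (94.64, 0.1), (94.09, -0.8), (93.59, -0.0), (93.12, -0.6), (92.79, 2.0), (92.27, 5.1), (91.63, 4.8), (91.02, 4.8), (90.49, 4.8), (89.96, 4.6), (89.64, 6.8), (89.6, 10.8)]
pressed t=13.48 tcp [0.4943 0.1542 0.0896] w 0.0001 gf 5.2 fz 11.19
end t=13.89 tcp [0.4959 0.1543 0.1151] w -0.0001 gf 0.0 fz 0.06
```

Plate 1 yields: force holds at about 4.8 N and the end sinks about 3.3 mm, then hits a hard stop. So it is the loose one, and the far end is next.

```bash
python3 - <<'E'
from h import *
xy=ST[1]+.08*u;q=down(YP+np.pi/2)
manip.reach([*xy,.115],q); manip.move_l([*xy,.0995],feed=.06); manip.pause(.2); status("above")
step_down(.084,7,.0005); status("pressed")
manip.move_l([*xy,.13],feed=.1)
manip.reach([.40,-.12,.3],q); manip.pause(.3); status("clear")
a=imaging.grab_frame("side")[110:260,220:400];b=imaging.grab_frame("top")[90:260,120:380]
cv2.imwrite("pics/f1.png",cv2.resize(a,None,fx=4,fy=4,interpolation=2));cv2.imwrite("pics/f2.png",cv2.resize(b,None,fx=3,fy=3,interpolation=2))
E
```

```text
above t=15.18 tcp [0.6551 0.1633 0.0999] w -0.0002 gf 0.0 fz 0.42
[(99.6, -0.7), (98.87, -0.8), (98.36, 0.2), (97.9, 0.0), (97.4, -0.6), (97.07, 0.3), (96.72, 0.7), (96.31, 2.7), (95.83, 3.1), (95.38, 4.0), (94.6, 4.6), (93.87, 3.4), (93.34, 4.5), (92.93, 4.7), (92.57, 5.5), (92.2, 4.8), (91.83, 5.5), (91.33, 5.3), (90.86, 5.5), (90.35, 5.2), (89.9, 5.1), (89.65, 6.5), (89.64, 7.9)]
pressed t=20.93 tcp [0.6559 0.1634 0.0896] w -0.0001 gf 4.4 fz 8.32
clear t=23.34 tcp [ 0.4003 -0.1197  0.2997] w 0.0001 gf 0.0 fz -0.01
```

View pics/f1.png

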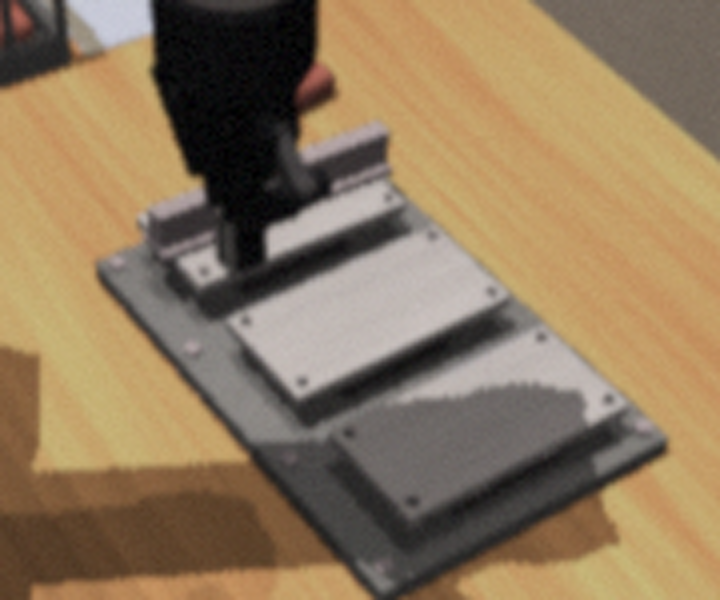

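View pics/f2.png

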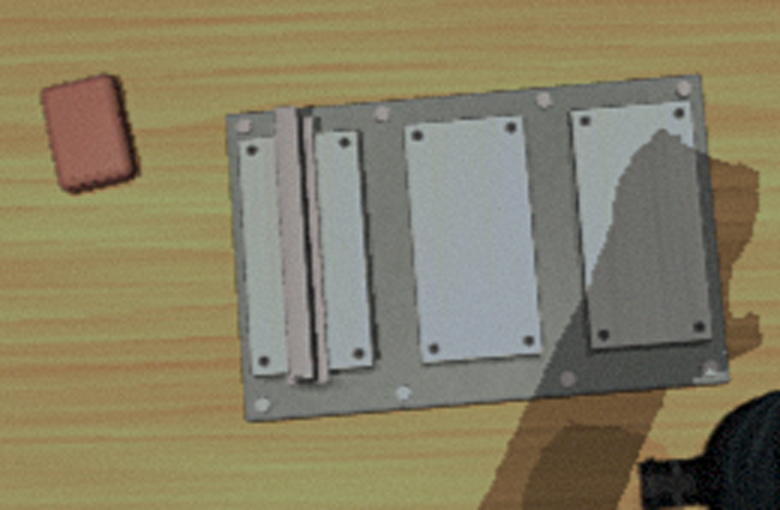

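```bash
python3 - <<'E'
from h import *
m=imaging.camera_model("top")
f,n=cast(m,(215.7,125.9),.089)[0],cast(m,(220,216.4),.097)[0]
d=(f+n)/2; print(f,n,np.linalg.norm(f-n)); e=d[:2]-ST[1]; print("along %.4f lateral %.4f"%(e@u, e@[-u[1],u[0]]))
E
```

```text
[0.67491224 0.16420142 0.089     ] [0.47699201 0.15566079 0.097     ] 0.19826588144248533
along 0.0010 lateral 0.0012
```

The straightedge is centred within about 1 mm and the far end is down. It is released and the arm is clear, so I hand in.

```bash
python3 -c "
from rig import manip; print(manip.job_done())"
```

```text
the job is handed in; nothing more can be done
None
```

The left plate (station 1) is the loose one: pressed near end first and then far end, each dipped in turn to its stop, so I did not need to test the other two; the straightedge was left lying along it, far end down, and the job was handed in at about 23 s.

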